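# Butt the spinner base to the riser and press its post home

### The arm

A 6-joint arm with a two-finger parallel gripper is mounted at the origin on the work surface. World frame = base frame: x ahead of the robot, y to its left, z up, the work surface at z = 0. Lengths are in m, angles in rad, forces in N, time in s.
With the tool pointing down it reaches from about 0.35 to 0.775 m from the base axis. Payload 7.3 kg.
Tool frame: the origin (TCP) lies at the very end of the fingers, on their centre line; the grasp point (between the pads) lies 19 mm behind it; z points along the fingers, y is the line along which they close (so a half turn about z gives the same grasp; the last joint's range is limited). The gripper opens to 92 mm and grips with 3 to 60 N. Pads are 19 mm wide; open, the fingers measure 130 mm over their backs; the gripper's body (75 mm by 190 mm) begins 47 mm behind the grasp point.
Start: joints at [-1.284, 0.342, 1.524, -0, 1.275, -0.146], TCP at [0.22, -0.477, 0.227] pointing down, gripper open.
Joint ranges: [-2.53, 2.53], [-0.77, 2.02], [0.04, 2.7], [-1, 4.14], [0.28, 2.66], [-3.11, 3.11]. Speed limits (rad/s): [2.57, 2.57, 3.14, 3.14, 3.14, 3.14].

### API

Orientations are given as [roll, pitch, yaw] about the fixed x, y, z axes, in that order (R = Rz(yaw) Ry(pitch) Rx(roll)).
In Python, from cell import observe, read_camera, get_calibration, hand_in, search_frame gives the robot as it stands.
- The arm moves only by the tool step_arm, never from a script. Its argument "commands" is a list of rows, each an object with "translation": the shift along the tool's x, y, z in mm, a list of three; "roll": the turn about the tool's z in rad. In form: [{"translation": [x, y, z], "roll": roll}, ...]. A call has 1 to 20 rows; each row shifts and turns the commanded pose from where the row before left it, along the tool's axes as they then stand; what a row does not reach is not made up. A row lasts 1/12 s, in which the tool goes at most 41.7 mm and 7.16 degrees, less where a joint would pass 70% of its speed; a pose out of reach is approached as far as the arm can. A call is refused whole if a number of a shift passes 41.7 or a number of a turn 0.125, either way. A call with a gripper value outside its range is refused whole. "fingers" is the opening, from 0 (shut) to 1 (fully open), set as the call begins (left out, the last holds). The fingers move at their own pace and stop on an object; "grip_force" is the grip in N (left out, the last holds). Time passes only in rows, so rows that do not move let the fingers close. It gives the time, the measured TCP pose, the force, the opening and the grip force at its end, in the units of the state.
- observe(): the state, without advancing time (a new reading comes with each control period).
- read_camera(name): name is "scene" or "top" or "wrist"; returns the picture (400x640x3 uint8, red, green, blue); there is no depth.
- get_calibration(name): a dict with "camera_matrix" (3x3 intrinsics, pixels), "dist_coeffs" ([k1, k2, p1, p2, k3] as OpenCV has them; the pictures are not rectified), "world_from_camera" (4x4, takes a point from camera to world coordinates). Camera axes: x right, y up, looking along -z (the intrinsics and any distortion apply to the point x, -y, -z); pixel columns grow to the right and rows downward; lengths in m; the calibration is good to about 2 mm. A picture is of the moment at which its call begins: read the wrist's pose just before it. get_calibration takes no time and is no camera call; for the wrist camera it gives the pose at the moment of the call.
- hand_in(): hands the job in; it is judged then, once.
Trained networks look in the newest picture that a camera, given by its name, has taken for a name from the list of things; names that differ only in an ending like _2 or _b are one class to them, and where a whole thing is asked for, a point or a joint stands for the part that bears it (a point fixed in the world has none). Each returns a list of dicts, best first, with "confidence" (0 to 1); they miss things now and then, are a little off and sometimes report something else, mostly with a low value. They report only what shows in the picture. A call takes as long as a camera call.
- search_frame(camera, name): "at" ([x, y, z] in m, in world coordinates, good to about 4 mm: the middle of the surface that is visible of it).
The state is a dict: "time": time; "qpos": joint angles; "qvel": joint speeds; "joint_efforts": joint torques, N m; "tool_pos": TCP position; "tool_rot": TCP orientation; "contact_force": force on the tool from outside, world axes, zero at the start; "torque": the same for the moment, N m; "opening": finger opening in m; "grip_force": force on a finger pad.
Only numpy, scipy, OpenCV 4.12 (cv2) and the standard library are available. Lean on these libraries where they do the work, as an engineer would, in place of code of your own. Each camera call takes 0.05 s, during which the arm holds its last target. There are 200 camera calls.

### The job

First slide the loose wooden spinner base along the table until it sits tight against the display riser, no gap along the whole face. Then take the blue keyring post out of its stand, turn it until its splines mesh with the base's hub, slide it fully home against the ejector spring, and finish while still gripping it and pressing it down, as a colleague is about to lock it from below. The base must still be tight against the riser, and the goods around are left where they are.

Things in the scene. Friction and masses are not known exactly. Their poses are not given: they have to be found in the camera images.
- riser_face (a point): Dark wooden display riser, 200 (x) x 130 (y) x 60 mm high, grey felt on top, fixed to the table. The point is the centre (30 mm up) of its long face that looks towards the spinner base; +y points straight out of that face towards the base, x runs along the face, z is up.
- base_push_face (a point): Loose spinner base: light wooden block 160 x 160 x 36 mm with a black hub in its middle, about 0.65 kg, slides with up to 10 N. The point is the centre (18 mm up) of the side face turned away from the riser. +y points out of that face, away from the riser; x runs along it. The hub's axis lies 80 mm in from this face, the opposite face 160 mm.
- base_corner_near (a point): Middle (18 mm up) of the base's vertical edge on the riser side, at the end nearer the robot. Same axes as base_push_face.
- base_corner_far (a point): The same for the base's other riser-side edge, farther from the robot.
- hub_rim (a point): Centre of the hub's top rim, 56 mm above the table; z up. Black tube, 60 mm outside, 40 inside, with four orange teeth from the rim 26 mm down that leave a 24 mm bore with four slots 11 mm wide along the point's +-x and +-y. The hub stands at any angle and turns in the base only against stiff friction (0.35 N m).
- ejector (a joint): Sprung steel pin at the bottom of the hub's bore, 0 (up) to 0.012 m (down). The post's nose meets it 10 mm before home and has pressed it to about 0.010 m when home. It pushes up with 5 N when first met and 9 N at home, so a post that is let go rises again.
- post_grip (a point): Spinner post (0.2 kg, 170 mm tall): blue square column 22 x 22 mm. The point is on its axis, 25 mm below the top, 145 mm above the nose's tip; x, y square to the flat faces, z up. Four thin hooks reach 52 mm out along +-x and +-y, 44 to 58 mm below this point; above them the column is bare. It starts upright in a stand, at any angle about the vertical.
- post_collar (a point): Underside centre of the post's steel collar (54 mm across, 6 thick), 111 mm below post_grip, same axes. Below it the orange foot: four ribs 8 mm wide, 36 across, along +-x and +-y, 24 long, then a tapered nose 10 long. The ribs fit the hub's slots with 1.5 mm (7 degrees) play, every quarter turn alike; home, the collar lies on the hub's rim.
- stand: Wooden stand for the post, block 90 x 90 x 40 mm with a round 41 mm hole through its middle, fixed; origin at the centre of its underside. The post's collar rests on its top, its foot in the hole.
- candle_a_mid (a point): Bystander, to be left alone: amber glass candle jar 56 mm across, 60 mm tall, standing on the riser; the point is its centre.
- candle_b_mid (a point): Bystander, to be left alone: green glass candle jar 64 mm across, 80 mm tall; the point is its centre.
- mug_mid (a point): Bystander, to be left alone: blue ceramic mug 80 mm across, 90 mm tall, handle on one side; the point is its centre.
- tin_mid (a point): Bystander, to be left alone: tin with yellow label 66 mm across, 100 mm tall; the point is its centre.
- soap_mid (a point): Bystander, to be left alone: green soap box 80 x 55 x 30 mm, lying; the point is its centre.
- bowl_mid (a point): Bystander, to be left alone: white bowl 120 mm across, 50 mm tall; the point is its centre.

How it is judged:
By the outcome, as a careful person would: the job done as asked, in the order asked, and still so for the second after the job is handed in, while the arm keeps its last pose, push and grip.
It also fails if it takes over 67 s, if anything falls off the work surface, if the arm or the gripper's body presses on something with over 40 N, if the wrist force passes 120 N, or if a joint passes its speed limit or range.

## Working session

There is one attempt and no reset: what is moved stays moved. The work goes in short steps, Python scripts to look and compute and a tool call to move; the robot and the scene stay as the last step left them, time stands still between calls to the robot, and variables do not carry over. Pictures are saved under pics/ and viewed, at most 10 in all, crops included, and the job is handed in when it is done.

Besides the shell and the picture viewer there is one more tool, called after ">>>" by a JSON object that holds its "method" and its "body", one argument or row to a line. step_arm: Moves the arm, as the interface text tells. Its arguments: {"type":"object","properties":{"commands":{"type":"array"},"fingers":{"type":"number"},"grip_force":{"type":"number"}},"required":["commands"]}

```bash
mkdir -p pics; python3 - <<'E'
from cell import *
import cv2,numpy as np
o=observe();print({k:np.round(v,3).tolist() for k,v in o.items()})
for c in ["top","scene"]:
    im=read_camera(c);cv2.imwrite(f"pics/{c}0.png",im[:,:,::-1])
    k=get_calibration(c);print(c,np.round(k["camera_matrix"],1).tolist(),np.round(k["dist_coeffs"],3),np.round(k["world_from_camera"],3).tolist())
    for n in ["riser_face","base_push_face","base_corner_near","base_corner_far","hub_rim","post_grip","post_collar","stand","candle_a_mid","candle_b_mid","mug_mid","tin_mid","soap_mid","bowl_mid"]:
        if c=="scene" and n[-3:]=="mid":continue
        print(n,[(np.round(d["at"],3).tolist(),round(d["confidence"],2)) for d in search_frame(c,n)[:3]])
E
```

```text
{'time': 0.0, 'qpos': [-1.284, 0.343, 1.525, 0.0, 1.275, -0.146], 'qvel': [-0.001, -0.0, -0.0, 0.001, 0.0, 0.0], 'joint_efforts': [0.001, -43.124, -24.422, 0.072, 0.056, -0.0], 'tool_pos': [0.22, -0.476, 0.226], 'tool_rot': [-3.14, -0.0, 0.433], 'contact_force': [0.893, -0.163, -0.002], 'torque': [-0.005, -0.048, 0.006], 'grip_force': 0.0, 'opening': 0.092}
top [[366.9, 0.0, 320.2], [0.0, 366.9, 196.3], [0.0, 0.0, 1.0]] [-0.077  0.     0.     0.     0.   ] [[0.004, 0.998, -0.064, 0.455], [-1.0, 0.006, 0.021, 0.043], [0.021, 0.064, 0.998, 1.362], [0.0, 0.0, 0.0, 1.0]]
riser_face [([0.556, -0.225, 0.059], 0.83)]
base_push_face [([0.564, -0.049, 0.035], 0.63), ([0.54, 0.253, 0.038], 0.36)]
base_corner_near [([0.559, -0.048, 0.032], 0.78)]
base_corner_far [([0.565, -0.049, 0.035], 0.74)]
hub_rim [([0.558, -0.05, 0.055], 0.68), ([0.728, -0.128, 0.101], 0.47)]
post_grip [([0.533, 0.256, 0.099], 0.65)]
post_collar [([0.54, 0.257, 0.095], 0.57)]
stand [([0.539, 0.253, 0.039], 0.74)]
candle_a_mid [([0.56, -0.055, 0.057], 0.75), ([0.538, -0.251, 0.12], 0.64)]
candle_b_mid [([0.738, 0.004, 0.07
[... 199 characters left out ...]
.78)]
scene [[442.3, 0.0, 311.3], [0.0, 442.3, 201.5], [0.0, 0.0, 1.0]] [0.017 0.    0.    0.    0.   ] [[0.416, -0.782, 0.464, 1.293], [0.909, 0.36, -0.209, -0.321], [-0.004, 0.509, 0.861, 1.537], [0.0, 0.0, 0.0, 1.0]]
riser_face [([0.588, -0.228, 0.063], 0.75)]
base_push_face [([0.573, -0.049, 0.036], 0.62), ([0.567, -0.051, 0.054], 0.42), ([0.587, -0.225, 0.062], 0.21)]
base_corner_near [([0.579, -0.052, 0.035], 0.93)]
base_corner_far [([0.578, -0.05, 0.035], 0.82)]
hub_rim [([0.565, -0.051, 0.053], 0.69)]
post_grip [([0.555, 0.264, 0.097], 0.79)]
post_collar [([0.55, 0.261, 0.099], 0.49)]
stand [([0.339, -0.429, 0.029], 0.71), ([0.752, -0.136, 0.099], 0.7), ([0.568, 0.241, 0.037], 0.56)]
```

View pics/top0.png

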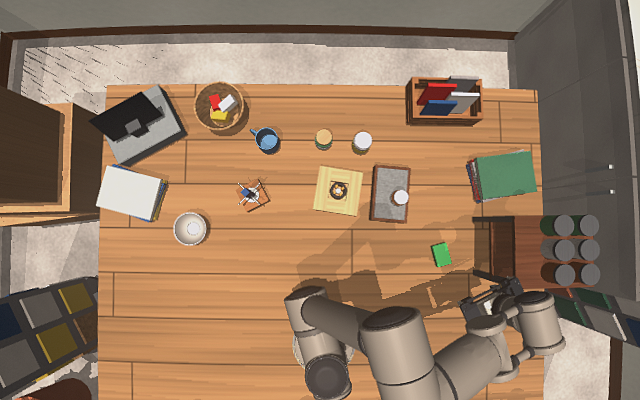

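View pics/scene0.png

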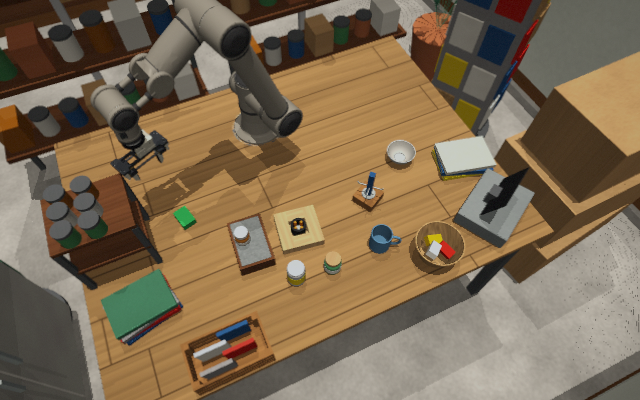

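The top view shows the base at about (338,190), the riser at (391,193) with the amber jar on it, and the post in its stand at (252,193). The network's positions agree with these. Next I'll measure orientations by segmentation.

```bash
cat > h.py <<'E'
from cell import *
import cv2,numpy as np
from scipy.spatial.transform import Rotation as R
def ray(c,uv,z,k=None):
    k=k or get_calibration(c);W=np.array(k["world_from_camera"])
    p=cv2.undistortPoints(np.array(uv,float).reshape(-1,1,2),np.array(k["camera_matrix"]),np.array(k["dist_coeffs"])).reshape(-1,2)
    d=np.c_[p[:,0],-p[:,1],-np.ones(len(p))]@W[:3,:3].T
    return W[:3,3]+d*((z-W[2,3])/d[:,2])[:,None]
def proj(c,P,k=None):
    k=k or get_calibration(c);W=np.array(k["world_from_camera"])
    q=(np.atleast_2d(P)-W[:3,3])@W[:3,:3]; q=q*[1,-1,-1]
    return cv2.projectPoints(q,np.zeros(3),np.zeros(3),np.array(k["camera_matrix"]),np.array(k["dist_coeffs"]))[0].reshape(-1,2)
def st():
    o=observe();return np.array(o["tool_pos"]),o["tool_rot"],o
def todo(target,yaw=None):
    p,r,o=st();M=R.from_euler("xyz",r).as_matrix()
    print("tool mm",np.round(1000*M.T@(np.array(target)-p),1), "roll", None if yaw is None else np.round(((-(yaw-r[2])+np.pi/2)%np.pi)-np.pi/2,3))
E
python3 - <<'E'
from h import *
im=cv2.imread("pics/top0.png");S=6
cv2.imwrite("pics/crop0.png",cv2.resize(im[150:235,225:425],None,fx=4,fy=4,interpolation=cv2.INTER_CUBIC))
hsv=cv2.cvtColor(im,cv2.COLOR_BGR2HSV)
for p in [(320,180),(330,208),(300,190),(380,180),(390,212)]: print(p,hsv[p[1],p[0]])
m=((hsv[...,0]>18)&(hsv[...,0]<32)&(hsv[...,2]>170)).astype(np.uint8);g=((hsv[...,1]<60)&(hsv[...,2]>70)).astype(np.uint8)
for nm,mm,z,box in [("base",m,.036,(305,370)),("riser",g,.06,(372,412))]:
    q=np.zeros_like(mm);q[160:225,box[0]:box[1]]=mm[160:225,box[0]:box[1]]
    q=cv2.morphologyEx(q,cv2.MORPH_OPEN,np.ones((3,3)))
    cs=max(cv2.findContours(q,cv2.RETR_EXTERNAL,cv2.CHAIN_APPROX_NONE)[0],key=cv2.contourArea)
    P=ray("top",cs.reshape(-1,2),z)
    r=cv2.minAreaRect((P[:,:2]*1000).astype(np.float32));print(nm,r,np.round(cv2.boxPoints(r)))
E
```

```text
(320, 180) [ 21 101 228]
(330, 208) [ 24  92 228]
(300, 190) [ 14 136 216]
(380, 180) [ 16  20 165]
(390, 212) [ 15  26 138]
base ((562.56884765625, -47.85871887207031), (159.9075164794922, 160.2185821533203), 81.30282592773438) [[ 471. -115.]
 [ 630. -139.]
 [ 654.   19.]
 [ 495.   43.]]
riser ((550.6333618164062, -241.11109924316406), (118.48875427246094, 179.9278564453125), 85.14722442626953) [[ 456. -293.]
 [ 635. -308.]
 [ 645. -190.]
 [ 466. -174.]]
```

View pics/crop0.png

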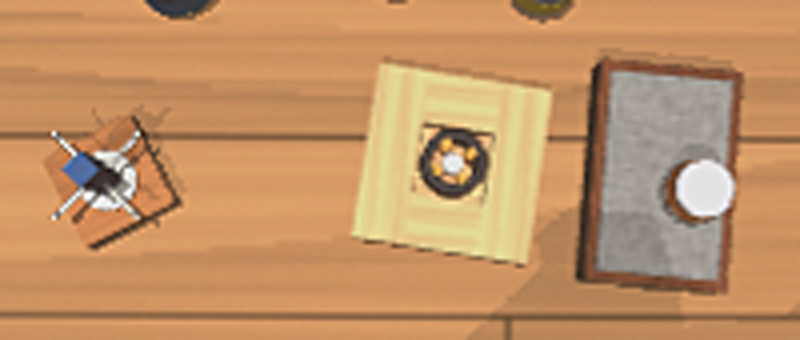

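The base is at about (562,-48) mm with its x axis at -8.7°. The riser is at -4.9° and the gap is about 48 mm. I'll go to the push side with the open fingers along the face.

>>> {"method": "step_arm", "body": {
  "commands": [
    {"translation": [30.6, -19.4, 0], "roll": 0},
    {"translation": [30.6, -19.4, 0], "roll": 0},
    {"translation": [30.6, -19.4, 0], "roll": 0},
    {"translation": [30.6, -19.4, 0], "roll": 0},
    {"translation": [30.6, -19.4, 0], "roll": 0},
    {"translation": [30.6, -19.4, 0], "roll": 0},
    {"translation": [30.6, -19.4, 0], "roll": 0},
    {"translation": [30.6, -19.4, 0], "roll": 0},
    {"translation": [30.6, -19.4, 0], "roll": 0},
    {"translation": [30.6, -19.4, 0], "roll": 0},
    {"translation": [30.6, -19.4, 0], "roll": 0},
    {"translation": [30.6, -19.4, 0], "roll": 0},
    {"translation": [30.6, -19.4, 0], "roll": 0},
    {"translation": [30.6, -19.4, 0], "roll": 0},
    {"translation": [30.6, -19.4, 0], "roll": 0},
    {"translation": [30.6, -19.4, 0], "roll": 0},
    {"translation": [30.6, -19.4, 0], "roll": 0},
    {"translation": [30.6, -19.4, 0], "roll": 0}
  ]
}}

```text
time: 2.7
tool_pos: [0.5745, 0.0732, 0.2267]
tool_rot: [3.141, -0.0, 0.433]
contact_force: [0.9, -0.1, 1.2]
opening: 0.0919
grip_force: 0.0
```

>>> {"method": "step_arm", "body": {
  "commands": [
    {"translation": [0, 0, 0], "roll": -0.117},
    {"translation": [0, 0, 0], "roll": -0.117},
    {"translation": [0, 0, 0], "roll": -0.117},
    {"translation": [0, 0, 0], "roll": -0.117},
    {"translation": [0, 0, 0], "roll": -0.117},
    {"translation": [0, 0, 0], "roll": -0.117},
    {"translation": [0, 0, 0], "roll": -0.117},
    {"translation": [0, 0, 0], "roll": -0.117},
    {"translation": [0, 0, 0], "roll": -0.117},
    {"translation": [0, 0, 0], "roll": 0},
    {"translation": [0, 0, 0], "roll": 0}
  ]
}}

```text
time: 3.62
tool_pos: [0.5738, 0.0714, 0.2266]
tool_rot: [-3.142, 0.0, 1.482]
contact_force: [-0.2, 0.1, 0.5]
opening: 0.0918
grip_force: 0.0
```

```bash
python3 - <<'E'
from h import *
k=get_calibration("wrist");p,r,o=st();print(p,r,o["qpos"],o["contact_force"],o["time"])
todo([.573,.073,.015],1.486)
im=read_camera("wrist");cv2.imwrite("pics/w1.png",im[:,:,::-1])
print(np.round(k["world_from_camera"],3).tolist(),np.round(k["camera_matrix"],1).tolist())
for n in ["hub_rim","base_push_face","post_grip","post_collar"]:print(n,search_frame("wrist",n)[:2])
E
```

```text
[0.57378568 0.07139039 0.22663131] [-3.14153768e+00  8.57489192e-05  1.48223910e+00] [-8.69065832e-03  4.40332937e-01  1.37242695e+00 -8.35213568e-05
  1.32889441e+00  7.98865787e-02] [-0.24002491  0.14251427  0.5267594 ] 3.6167
tool mm [  1.6  -0.9 211.6] roll -0.004
[[0.996, 0.085, 0.027, 0.581], [-0.089, 0.949, 0.301, 0.153], [-0.0, -0.302, 0.953, 0.385], [0.0, 0.0, 0.0, 1.0]] [[302.3, 0.0, 314.5], [0.0, 302.3, 195.1], [0.0, 0.0, 1.0]]
hub_rim [{'at': [0.5595, -0.032, 0.0519], 'confidence': 0.56}]
base_push_face [{'at': [0.5703, -0.0165, 0.0357], 'confidence': 0.83}]
post_grip [{'at': [0.5428, 0.2415, 0.0459], 'confidence': 0.59}]
post_collar [{'at': [0.5431, 0.2444, 0.0445], 'confidence': 0.95}]
```

View pics/w1.png

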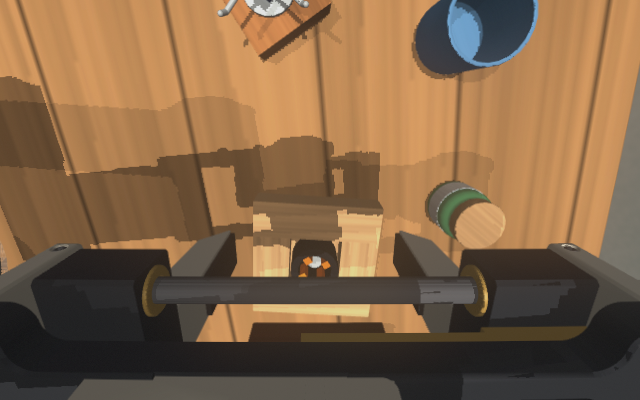

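The wrist view shows the base's push-side edge at row ~205 (columns 253–382), with a clear zone under the fingers. The green jar (465,210) is off to the side. I'll go down and push.

>>> {"method": "step_arm", "body": {
  "commands": [
    {"translation": [0, 0, 35], "roll": 0},
    {"translation": [0, 0, 35], "roll": 0},
    {"translation": [0, 0, 35], "roll": 0},
    {"translation": [0, 0, 35], "roll": 0},
    {"translation": [0, 0, 30], "roll": 0},
    {"translation": [0, 0, 22], "roll": 0},
    {"translation": [0, 0, 15], "roll": 0},
    {"translation": [0, 0, 4], "roll": 0},
    {"translation": [0, 0, 0], "roll": 0},
    {"translation": [0, 0, 0], "roll": 0}
  ]
}}

```text
time: 4.7
tool_pos: [0.5744, 0.0714, 0.0165]
tool_rot: [3.14, -0.0, 1.485]
contact_force: [-0.4, -0.0, -0.1]
opening: 0.0921
grip_force: 0.0
```

>>> {"method": "step_arm", "body": {
  "commands": [
    {"translation": [-8, 0, 0], "roll": 0},
    {"translation": [-8, 0, 0], "roll": 0},
    {"translation": [-4, 0, 0], "roll": 0},
    {"translation": [-4, 0, 0], "roll": 0},
    {"translation": [-4, 0, 0], "roll": 0},
    {"translation": [-4, 0, 0], "roll": 0},
    {"translation": [-4, 0, 0], "roll": 0},
    {"translation": [-4, 0, 0], "roll": 0},
    {"translation": [-4, 0, 0], "roll": 0},
    {"translation": [-4, 0, 0], "roll": 0},
    {"translation": [-4, 0, 0], "roll": 0},
    {"translation": [-4, 0, 0], "roll": 0}
  ]
}}

```text
time: 5.7
tool_pos: [0.5691, 0.0154, 0.0158]
tool_rot: [3.141, -0.0, 1.486]
contact_force: [1.0, 4.8, 1.7]
opening: 0.092
grip_force: 2.3
```

>>> {"method": "step_arm", "body": {
  "commands": [
    {"translation": [-3, 0, 0], "roll": 0},
    {"translation": [-3, 0, 0], "roll": 0},
    {"translation": [-3, 0, 0], "roll": 0},
    {"translation": [-3, 0, 0], "roll": 0},
    {"translation": [-2, 0, 0], "roll": 0},
    {"translation": [0, 0, 0], "roll": 0}
  ]
}}

```text
time: 6.2
tool_pos: [0.568, 0.001, 0.0158]
tool_rot: [3.141, 0.0, 1.486]
contact_force: [0.5, 2.9, 1.4]
opening: 0.0913
grip_force: 1.1
```

>>> {"method": "step_arm", "body": {
  "commands": [
    {"translation": [-1.5, 0, 0], "roll": 0},
    {"translation": [-1.5, 0, 0], "roll": 0},
    {"translation": [0, 0, 0], "roll": 0}
  ]
}}

```text
time: 6.45
tool_pos: [0.5677, -0.0015, 0.0158]
tool_rot: [3.141, 0.0, 1.486]
contact_force: [1.4, 3.6, 2.5]
opening: 0.092
grip_force: 1.9
```

>>> {"method": "step_arm", "body": {
  "commands": [
    {"translation": [-1.5, 0, 0], "roll": 0},
    {"translation": [0, 0, 0], "roll": 0}
  ]
}}

```text
time: 6.62
tool_pos: [0.5677, -0.0019, 0.0158]
tool_rot: [3.141, -0.001, 1.486]
contact_force: [2.0, 9.3, 2.9]
opening: 0.092
grip_force: 4.3
```

>>> {"method": "step_arm", "body": {
  "commands": [
    {"translation": [-1, 0, 0], "roll": 0},
    {"translation": [0, 0, 0], "roll": 0},
    {"translation": [0, 0, 0], "roll": 0}
  ]
}}

```text
time: 6.87
tool_pos: [0.5677, -0.0019, 0.0158]
tool_rot: [3.141, -0.002, 1.486]
contact_force: [2.8, 12.3, 1.5]
opening: 0.0919
grip_force: 6.5
```

>>> {"method": "step_arm", "body": {
  "commands": [
    {"translation": [-1, 0, 0], "roll": 0},
    {"translation": [0, 0, 0], "roll": 0},
    {"translation": [0, 0, 0], "roll": 0}
  ]
}}

```text
time: 7.12
tool_pos: [0.5676, -0.0019, 0.0158]
tool_rot: [3.141, -0.004, 1.486]
contact_force: [3.3, 17.0, 3.5]
opening: 0.092
grip_force: 8.8
```

>>> {"method": "step_arm", "body": {
  "commands": [
    {"translation": [-1, 0, 0], "roll": 0},
    {"translation": [0, 0, 0], "roll": 0},
    {"translation": [0, 0, 0], "roll": 0}
  ]
}}

```text
time: 7.37
tool_pos: [0.5677, -0.002, 0.0158]
tool_rot: [3.141, -0.005, 1.486]
contact_force: [3.7, 22.2, 2.5]
opening: 0.0916
grip_force: 11.0
```

The base is stopped hard. The two stiff fingers may hold a small yaw error against the riser, so I'll re-push at the centre with the fingers shut so that the faces align themselves.

>>> {"method": "step_arm", "body": {
  "commands": [
    {"translation": [10, 0, 0], "roll": 0},
    {"translation": [10, 0, 0], "roll": 0},
    {"translation": [0, 0, 0], "roll": 0},
    {"translation": [0, 0, 0], "roll": 0},
    {"translation": [0, 0, 0], "roll": 0},
    {"translation": [0, 0, 0], "roll": 0},
    {"translation": [0, 0, 0], "roll": 0},
    {"translation": [0, 0, 0], "roll": 0},
    {"translation": [0, 0, 0], "roll": 0},
    {"translation": [0, 0, 0], "roll": 0}
  ],
  "fingers": 0
}}

```text
time: 8.2
tool_pos: [0.5689, 0.0139, 0.0157]
tool_rot: [3.142, 0.0, 1.486]
contact_force: [-0.4, -0.9, 0.1]
opening: 0.0296
grip_force: 0.0
```

```bash
python3 - <<'E'
from h import *
p,r,o=st();print(p,r,o["opening"],o["time"])
for c in["top","wrist"]:
    im=read_camera(c);cv2.imwrite(f"pics/{c}2.png",im[:,:,::-1])
    print([(np.round(d["at"],4).tolist(),d["confidence"]) for d in search_frame(c,"hub_rim")])
a=cv2.imread("pics/top2.png")[150:235,290:425];b=cv2.imread("pics/wrist2.png")
cv2.imwrite("pics/c2.png",np.vstack([cv2.resize(a,(640,403),interpolation=cv2.INTER_CUBIC),b[200:,:]]))
E
```

```text
[0.56888221 0.01388841 0.01572401] [3.14156186e+00 1.36826299e-04 1.48557152e+00] 0.029640839044334153 8.2
[([0.5619, -0.0996, 0.0587], 0.72)]
[]
```

View pics/c2.png

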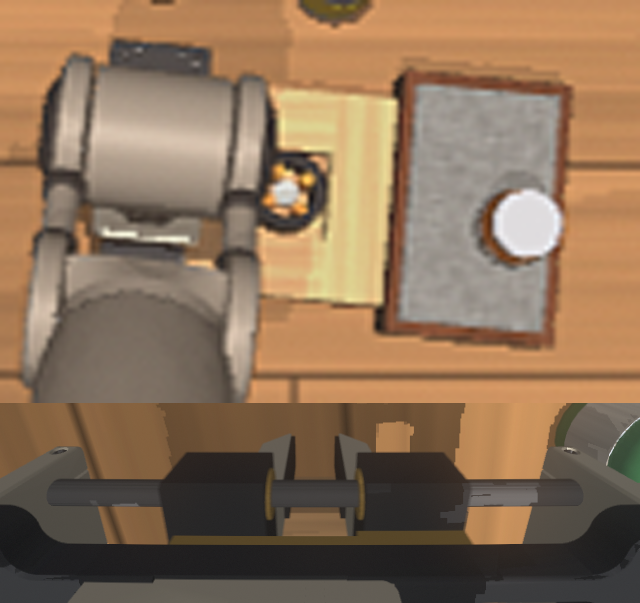

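The top view shows the base against the riser (contact line near x≈390 px, rows 95–310). Next is the centred push.

>>> {"method": "step_arm", "body": {
  "commands": [
    {"translation": [0, 0, 0], "roll": 0},
    {"translation": [0, 0, 0], "roll": 0},
    {"translation": [-4, 0, 0], "roll": 0},
    {"translation": [-4, 0, 0], "roll": 0},
    {"translation": [-4, 0, 0], "roll": 0},
    {"translation": [-2, 0, 0], "roll": 0},
    {"translation": [-2, 0, 0], "roll": 0},
    {"translation": [-1, 0, 0], "roll": 0},
    {"translation": [-1, 0, 0], "roll": 0},
    {"translation": [-1, 0, 0], "roll": 0},
    {"translation": [-1, 0, 0], "roll": 0},
    {"translation": [0, 0, 0], "roll": 0}
  ]
}}

```text
time: 9.4
tool_pos: [0.5675, -0.0019, 0.0158]
tool_rot: [3.141, -0.005, 1.485]
contact_force: [2.7, 19.5, -0.6]
opening: 0.0009
grip_force: 9.6
```

>>> {"method": "step_arm", "body": {
  "commands": [
    {"translation": [-1, 0, 0], "roll": 0},
    {"translation": [-1, 0, 0], "roll": 0},
    {"translation": [-1, 0, 0], "roll": 0},
    {"translation": [0, 0, 0], "roll": 0},
    {"translation": [0, 0, 0], "roll": 0}
  ]
}}

```text
time: 9.82
tool_pos: [0.5675, -0.002, 0.0158]
tool_rot: [3.141, -0.009, 1.485]
contact_force: [5.2, 31.3, 0.9]
opening: 0.0006
grip_force: 16.3
```

Tight at the same position, so the faces are flush. Now I'll back off, rise, open the fingers and look at the post.

>>> {"method": "step_arm", "body": {
  "commands": [
    {"translation": [10, 0, 0], "roll": 0},
    {"translation": [15, 0, 0], "roll": 0},
    {"translation": [0, 0, -30], "roll": 0},
    {"translation": [0, 0, -35], "roll": 0},
    {"translation": [0, 0, -35], "roll": 0},
    {"translation": [0, 0, -35], "roll": 0},
    {"translation": [0, 0, -35], "roll": 0},
    {"translation": [0, 0, -35], "roll": 0},
    {"translation": [15, 0, -35], "roll": 0},
    {"translation": [30, 0, -20], "roll": 0},
    {"translation": [30, 0, 0], "roll": 0},
    {"translation": [20, 0, 0], "roll": 0},
    {"translation": [0, 0, 0], "roll": 0},
    {"translation": [0, 0, 0], "roll": 0}
  ],
  "fingers": 0.75
}}

```text
time: 10.98
tool_pos: [0.5769, 0.1114, 0.2755]
tool_rot: [-3.141, 0.001, 1.488]
contact_force: [-0.4, 0.2, 0.7]
opening: 0.0686
grip_force: 0.0
```

```bash
python3 - <<'E'
from h import *
p,r,o=st();print(p,r,o["qpos"],o["time"])
k=get_calibration("wrist");W=np.array(k["world_from_camera"])
im=read_camera("wrist")[:,:,::-1].copy();cv2.imwrite("pics/w3.png",im)
np.save("k3.npy",k,allow_pickle=True)
for n in ["post_grip","post_collar","stand","hub_rim","ejector"]:print(n,[(np.round(d["at"],4).tolist(),d["confidence"]) for d in search_frame("wrist",n)[:2]])
P=np.array([[.54,.253,.176],[.54,.253,.04],[.54,.253,0.11]]);print(proj("wrist",P,k))
E
```

```text
[0.57686993 0.11135136 0.27548475] [-3.14122317e+00  5.92854081e-04  1.48771934e+00] [ 6.05653971e-02  4.29699985e-01  1.25546527e+00 -5.37339667e-04
  1.45687796e+00  1.43703695e-01] 10.9833
post_grip [([0.5478, 0.2538, 0.0987], 0.84)]
post_collar [([0.5467, 0.2558, 0.0976], 0.67)]
stand [([0.5533, 0.2514, 0.0381], 0.94), ([0.7428, 0.0171, 0.0693], 0.24)]
hub_rim [([0.7417, 0.0204, 0.0721], 0.64), ([0.56, -0.1021, 0.0572], 0.61)]
ejector []
[[250.68931897  22.63730009]
 [273.77230563  50.21937278]
 [264.44192754  39.0647925 ]]
```

View pics/w3.png

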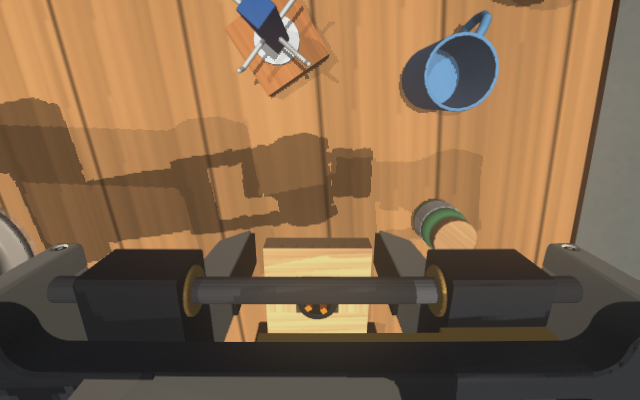

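Post top is at about (257,12), too near the frame edge. I'll move 70 mm closer.

>>> {"method": "step_arm", "body": {
  "commands": [
    {"translation": [25, -10, -10], "roll": 0},
    {"translation": [25, -10, -10], "roll": 0},
    {"translation": [20, -10, -5], "roll": 0},
    {"translation": [0, 0, 0], "roll": 0},
    {"translation": [0, 0, 0], "roll": 0},
    {"translation": [0, 0, 0], "roll": 0}
  ]
}}

```text
time: 11.78
tool_pos: [0.5533, 0.1823, 0.3004]
tool_rot: [-3.141, 0.001, 1.485]
contact_force: [-0.1, 0.1, -0.5]
opening: 0.0686
grip_force: 0.0
```

```bash
python3 - <<'E'
from h import *
p,r,o=st();print(p,r,o["time"])
k=get_calibration("wrist")
im=read_camera("wrist")[:,:,::-1].copy();cv2.imwrite("pics/w4.png",im)
np.save("k4.npy",k,allow_pickle=True)
for n in ["post_grip","post_collar","stand","hub_rim"]:print(n,[(np.round(d["at"],4).tolist(),d["confidence"]) for d in search_frame("wrist",n)[:2]])
c=proj("wrist",[.542,.254,.12],k)[0].astype(int);print(c)
x,y=max(c[0]-100,0),max(c[1]-75,0);print(x,y)
cv2.imwrite("pics/c4.png",cv2.resize(im[y:y+150,x:x+200],None,fx=4,fy=4,interpolation=cv2.INTER_CUBIC))
E
```

```text
[0.5532945  0.18225968 0.30039945] [-3.14137098e+00  7.24521715e-04  1.48540202e+00] 11.7833
post_grip [([0.5485, 0.2606, 0.0973], 0.75)]
post_collar [([0.5517, 0.2643, 0.0981], 0.8)]
stand [([0.5514, 0.2655, 0.0368], 0.84)]
hub_rim [([0.5598, -0.0745, 0.0511], 0.68)]
[298 110]
198 35
```

View pics/c4.png

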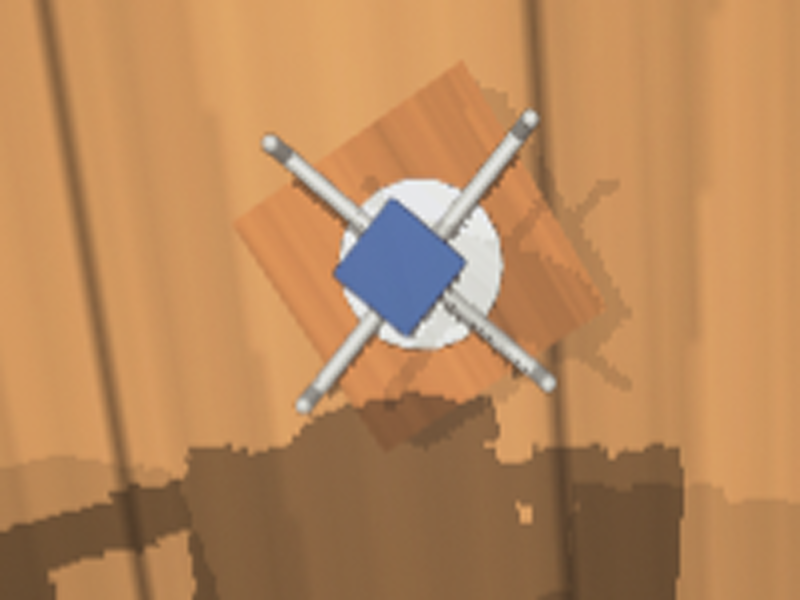

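The post is seen nearly from above: blue top centred at crop (400,267), hook tips at (270,142), (530,117), (303,405) and (547,383), collar centre at (421,264).

```bash
python3 - <<'E'
from h import *
k=np.load("k4.npy",allow_pickle=True).item()
f=lambda u,z:ray("wrist",(np.array(u)+.5)/4-.5+[198,35],z,k)
print("top",f([[400,267]],.176),"collar",f([[421,264]],.046))
h=f([[270,142],[530,117],[547,383],[303,405]],.100);print("hooks c",h.mean(0),np.linalg.norm(h-h.mean(0),axis=1))
a=np.arctan2(*(h-h.mean(0))[:,1::-1].T);print(np.degrees(a)%90)
t=f([[393,198],[466,262],[407,336],[333,270]],.176);print("edges",[np.degrees(np.arctan2(*(t[i]-t[i-1])[1::-1]))%90 for i in range(4)],np.linalg.norm(t-np.roll(t,1,0),axis=1),t.mean(0))
yaw=np.median(np.degrees(a)%90);print(yaw)
E
```

```text
top [[0.54511955 0.26362224 0.176     ]] collar [[0.5449843 0.2637049 0.046    ]]
hooks c [0.54456213 0.26351937 0.1       ] [0.05079399 0.05094463 0.05071883 0.05087651]
[44.96165442 45.10092893 44.88443937 45.18581443]
edges [np.float64(42.993671459960055), np.float64(45.03436772428611), np.float64(45.230500595376185), np.float64(43.71328005576066)] [0.02043468 0.0209537  0.02092349 0.02175877] [0.54506714 0.26361934 0.176     ]
45.03129167838951
```

Post at (0.545, 0.264), yaw 45.0° mod 90. The heights and hook radius check out. Before grasping I'll look straight into the hub for its centre and slot angle.

>>> {"method": "step_arm", "body": {
  "commands": [
    {"translation": [-30, 3, 0], "roll": 0},
    {"translation": [-32, 3, 0], "roll": 0},
    {"translation": [-32, 3, 0], "roll": 0},
    {"translation": [-32, 3, 0], "roll": 0},
    {"translation": [-32, 3, 0], "roll": 0},
    {"translation": [-32, 3, 0], "roll": 0},
    {"translation": [-32, 3, 0], "roll": 0},
    {"translation": [-32, 3, 0], "roll": 0},
    {"translation": [-32, 3, 0], "roll": 0},
    {"translation": [-32, 3, 0], "roll": 0},
    {"translation": [-32, 3, 0], "roll": 0},
    {"translation": [0, 0, 0], "roll": 0},
    {"translation": [0, 0, 0], "roll": 0}
  ]
}}

```text
time: 13.12
tool_pos: [0.5559, -0.1705, 0.3001]
tool_rot: [-3.141, -0.0, 1.482]
contact_force: [0.1, -0.5, 0.2]
opening: 0.0689
grip_force: 0.0
```

```bash
python3 - <<'E'
from h import *
p,r,o=st();print(p,r,o["time"])
k=get_calibration("wrist")
im=read_camera("wrist")[:,:,::-1].copy();cv2.imwrite("pics/w5.png",im)
np.save("k5.npy",k,allow_pickle=True)
for n in ["hub_rim","base_corner_near","riser_face"]:print(n,[(np.round(d["at"],4).tolist(),d["confidence"]) for d in search_frame("wrist",n)[:2]])
c=proj("wrist",[.558,-.1,.056],k)[0].astype(int);print(c)
x,y=max(c[0]-30,0),max(c[1]-30,0);print(x,y)
A=cv2.resize(im[y:y+60,x:x+60],(400,400),interpolation=cv2.INTER_CUBIC)
B=cv2.resize(im[max(0,c[1]-100):c[1]+100,c[0]-100:c[0]+100],(400,400),interpolation=cv2.INTER_CUBIC)
cv2.imwrite("pics/c5.png",np.hstack([A,B]))
E
```

```text
[ 0.55594312 -0.17047983  0.30012241] [-3.14079316e+00 -3.09039309e-04  1.48201406e+00] 13.1167
hub_rim [([0.564, -0.0869, 0.0552], 0.86)]
base_corner_near [([0.5644, -0.0874, 0.0362], 0.84), ([0.5617, -0.2202, 0.0629], 0.28)]
riser_face [([0.5618, -0.2174, 0.0623], 0.83)]
[311 109]
281 79
```

View pics/c5.png

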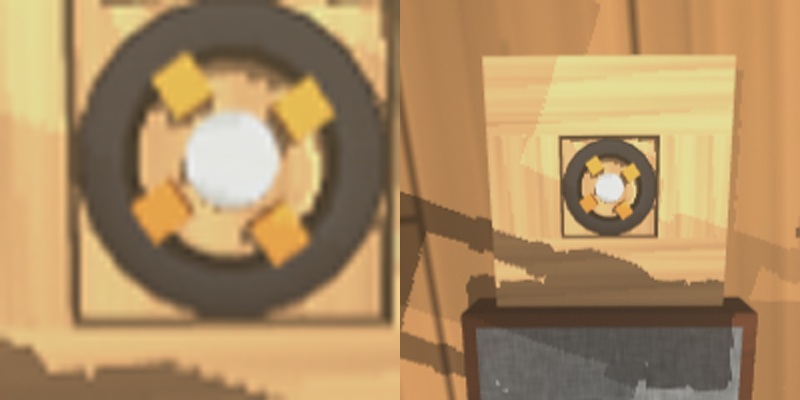

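The hub view shows four teeth at about crop (182,87), (304,110), (279,234), (162,212). The base sits flush on the riser along the whole edge (row ~305).

```bash
python3 - <<'E'
from h import *
k=np.load("k5.npy",allow_pickle=True).item()
f=lambda u,z,s=400/60,o=[281,79]:ray("wrist",(np.array(u)+.5)/s-.5+o,z,k)
t=f([[182,87],[304,110],[279,234],[162,212]],.056);c=t.mean(0);print("hub",c,np.linalg.norm(t-c,axis=1)*1000)
a=np.degrees(np.arctan2(*(t-c)[:,1::-1].T))%90;print("teeth",a)
r=f([[80,160],[385,160],[232,315]],.056);print(r,(r[0]+r[1])/2)
b=f([[482-400,56],[737-400,54],[498-400,305],[723-400,305]],.036,2,[211,9]);print("base corners",b[:,:2].tolist(),b[:,:2].mean(0))
# teeth by colour
im=cv2.imread("pics/w5.png");h=cv2.cvtColor(im,cv2.COLOR_BGR2HSV)
p,q,o=st()
slot=np.radians(np.mean(a)-45)
for g in [45,135,-45]:
    d=(np.degrees(slot)-g+45)%90-45; print("grasp yaw",g,"turn",d,"final",g+d)
todo([.545,.2636,.30])
E
```

```text
hub [ 0.56370909 -0.09276922  0.056     ] [16.45076857 16.58645643 16.27092703 16.36222155]
teeth [29.81102554 29.14418235 29.0253305  29.77016907]
[[ 0.5348431  -0.08993092  0.056     ]
 [ 0.59290297 -0.09514189  0.056     ]
 [ 0.56120641 -0.12145039  0.056     ]] [ 0.56387304 -0.09253641  0.056     ]
base corners [[0.49087620276298316, -0.005993027997857503], [0.6511951080087637, -0.019258547133910384], [0.4782913479613283, -0.16491513748279102], [0.6369475964129541, -0.17912827821008243]] [ 0.56432756 -0.09232375]
grasp yaw 45 turn 29.43767686719272 final 74.43767686719272
grasp yaw 135 turn 29.43767686719272 final 164.43767686719272
grasp yaw -45 turn 29.43767686719272 final -15.562323132807279
tool mm [428.6 -47.5   0.9] roll None
```

Hub at (0.564,-0.0925), slots at 74.4°. I'll go to the post, grasp at yaw 45° and later turn +29.4°.

>>> {"method": "step_arm", "body": {
  "commands": [
    {"translation": [33, -3.6, 0], "roll": 0},
    {"translation": [33, -3.6, 0], "roll": 0},
    {"translation": [33, -3.6, 0], "roll": 0},
    {"translation": [33, -3.6, 0], "roll": 0},
    {"translation": [33, -3.6, 0], "roll": 0},
    {"translation": [33, -3.6, 0], "roll": 0},
    {"translation": [33, -3.6, 0], "roll": 0},
    {"translation": [33, -3.6, 0], "roll": 0},
    {"translation": [33, -3.6, 0], "roll": 0},
    {"translation": [33, -3.6, 0], "roll": 0},
    {"translation": [33, -3.6, 0], "roll": 0},
    {"translation": [33, -3.6, 0], "roll": 0},
    {"translation": [33, -3.6, 0], "roll": 0},
    {"translation": [0, 0, 0], "roll": 0.116},
    {"translation": [0, 0, 0], "roll": 0.116},
    {"translation": [0, 0, 0], "roll": 0.116},
    {"translation": [0, 0, 0], "roll": 0.116},
    {"translation": [0, 0, 0], "roll": 0.116},
    {"translation": [0, 0, 0], "roll": 0.116},
    {"translation": [0, 0, 0], "roll": 0}
  ]
}}

```text
time: 14.98
tool_pos: [0.5454, 0.264, 0.3009]
tool_rot: [3.141, -0.0, 0.787]
contact_force: [0.3, 0.6, -0.6]
opening: 0.069
grip_force: 0.0
```

```bash
python3 - <<'E'
from h import *
p,r,o=st();print(p,r,o["time"],o["qpos"])
todo([.5449,.2636,.132],np.pi/4)
E
```

```text
[0.5453875  0.26403922 0.30090777] [ 3.14148838e+00 -1.90834955e-04  7.87484619e-01] 14.9833 [ 3.24455186e-01  4.56351512e-01  1.14562084e+00 -8.06075970e-06
  1.53940299e+00  1.10776716e+00]
tool mm [-7.000e-01 -1.000e-01  1.689e+02] roll 0.002
```

>>> {"method": "step_arm", "body": {
  "commands": [
    {"translation": [-0.7, 0, 30], "roll": 0},
    {"translation": [0, 0, 30], "roll": 0},
    {"translation": [0, 0, 30], "roll": 0},
    {"translation": [0, 0, 25], "roll": 0},
    {"translation": [0, 0, 20], "roll": 0},
    {"translation": [0, 0, 15], "roll": 0},
    {"translation": [0, 0, 12], "roll": 0},
    {"translation": [0, 0, 7], "roll": 0},
    {"translation": [0, 0, 0], "roll": 0},
    {"translation": [0, 0, 0], "roll": 0},
    {"translation": [0, 0, 0], "roll": 0}
  ]
}}

```text
time: 15.9
tool_pos: [0.5461, 0.2629, 0.1328]
tool_rot: [3.141, -0.002, 0.791]
contact_force: [-0.8, 1.0, -0.5]
opening: 0.0691
grip_force: 0.0
```

>>> {"method": "step_arm", "body": {
  "commands": [
    {"translation": [0, 0, 0], "roll": 0},
    {"translation": [0, 0, 0], "roll": 0},
    {"translation": [0, 0, 0], "roll": 0},
    {"translation": [0, 0, 0], "roll": 0},
    {"translation": [0, 0, 0], "roll": 0},
    {"translation": [0, 0, 0], "roll": 0},
    {"translation": [0, 0, 0], "roll": 0},
    {"translation": [0, 0, 0], "roll": 0},
    {"translation": [0, 0, 0], "roll": 0}
  ],
  "fingers": 0,
  "grip_force": 45
}}

```text
time: 16.65
tool_pos: [0.5455, 0.2624, 0.1315]
tool_rot: [-3.141, 0.0, 0.79]
contact_force: [0.2, 0.1, -0.9]
opening: 0.0223
grip_force: 45.0
```

>>> {"method": "step_arm", "body": {
  "commands": [
    {"translation": [0, 0, -6], "roll": 0},
    {"translation": [0, 0, -12], "roll": 0},
    {"translation": [0, 0, -18], "roll": 0},
    {"translation": [0, 0, -20], "roll": 0},
    {"translation": [0, 0, -20], "roll": 0},
    {"translation": [0, 0, -20], "roll": 0},
    {"translation": [0, 0, 0], "roll": 0},
    {"translation": [0, 0, 0], "roll": -0.08},
    {"translation": [0, 0, 0], "roll": -0.08},
    {"translation": [0, 0, 0], "roll": -0.09},
    {"translation": [0, 0, 0], "roll": -0.09},
    {"translation": [0, 0, 0], "roll": -0.09},
    {"translation": [0, 0, 0], "roll": -0.08},
    {"translation": [0, 0, 0], "roll": 0},
    {"translation": [0, 0, 0], "roll": 0}
  ]
}}

```text
time: 17.9
tool_pos: [0.5453, 0.2623, 0.2267]
tool_rot: [-3.14, 0.001, 1.297]
contact_force: [-0.7, 0.4, -1.9]
opening: 0.0223
grip_force: 45.0
```

```bash
python3 - <<'E'
from h import *
p,r,o=st();print(p,r,o["time"],o["contact_force"],o["opening"])
todo([.5638,-.0926,p[2]],np.radians(74.44))
E
```

```text
[0.54529167 0.26234658 0.22672699] [-3.14046788e+00  8.74256610e-04  1.29737096e+00] 17.9 [-0.655468    0.36426632 -1.92605689] 0.022254143520039724
tool mm [-3.368e+02  1.137e+02  2.000e-01] roll -0.002
```

>>> {"method": "step_arm", "body": {
  "commands": [
    {"translation": [-10, 3.4, 0], "roll": 0},
    {"translation": [-20, 6.7, 0], "roll": 0},
    {"translation": [-30, 10.1, 0], "roll": 0},
    {"translation": [-30, 10.1, 0], "roll": 0},
    {"translation": [-30, 10.1, 0], "roll": 0},
    {"translation": [-30, 10.1, 0], "roll": 0},
    {"translation": [-30, 10.1, 0], "roll": 0},
    {"translation": [-30, 10.1, 0], "roll": 0},
    {"translation": [-30, 10.1, 0], "roll": 0},
    {"translation": [-30, 10.1, 0], "roll": 0},
    {"translation": [-27, 9.1, 0], "roll": 0},
    {"translation": [-20, 6.8, 0], "roll": 0},
    {"translation": [-12, 4.2, 0], "roll": 0},
    {"translation": [-8, 2.8, 0], "roll": 0},
    {"translation": [0, 0, 0], "roll": 0},
    {"translation": [0, 0, 0], "roll": 0},
    {"translation": [0, 0, 0], "roll": 0},
    {"translation": [0, 0, 0], "roll": 0}
  ]
}}

```text
time: 19.4
tool_pos: [0.5651, -0.0914, 0.2277]
tool_rot: [-3.141, -0.0, 1.301]
contact_force: [1.3, 0.5, -1.7]
opening: 0.0216
grip_force: 45.0
```

```bash
python3 - <<'E'
from h import *
p,r,o=st();print(p,r,o["time"],o["contact_force"],o["opening"])
todo([.5638,-.0926,.190],np.radians(74.44))
k=get_calibration("wrist");im=read_camera("wrist")[:,:,::-1];cv2.imwrite("pics/w6.png",im)
a=im[100:400,120:520]
k2=get_calibration("scene");s=read_camera("scene")[:,:,::-1]
c=proj("scene",[.564,-.0926,.1],k2)[0].astype(int);print(c)
s=s[c[1]-38:c[1]+37,c[0]-50:c[0]+50]
cv2.imwrite("pics/c6.png",np.hstack([a,cv2.resize(s,(400,300),interpolation=cv2.INTER_CUBIC)]))
E
```

```text
[ 0.56505411 -0.09142756  0.22774452] [-3.14149472e+00 -1.69042224e-04  1.30125036e+00] 19.4 [ 1.26298792  0.50979091 -1.69678483] 0.02160453470055825
tool mm [-1.5 -0.9 37.7] roll 0.002
[286 223]
```

View pics/c6.png

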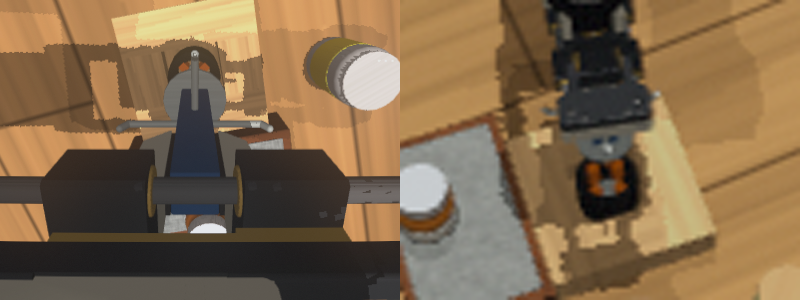

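The post hangs straight over the hub, with its collar in front of the rim and no contact. I'll make a small correction and go down to just above the teeth.

>>> {"method": "step_arm", "body": {
  "commands": [
    {"translation": [-0.7, -0.4, 10], "roll": 0},
    {"translation": [-0.6, -0.4, 12], "roll": 0},
    {"translation": [0, 0, 10], "roll": 0},
    {"translation": [0, 0, 5], "roll": 0},
    {"translation": [0, 0, 0], "roll": 0},
    {"translation": [0, 0, 0], "roll": 0},
    {"translation": [0, 0, 0], "roll": 0},
    {"translation": [0, 0, 0], "roll": 0}
  ]
}}

```text
time: 20.17
tool_pos: [0.5643, -0.0938, 0.1913]
tool_rot: [3.14, 0.0, 1.3]
contact_force: [0.1, -0.8, -1.6]
opening: 0.0221
grip_force: 45.0
```

```bash
python3 - <<'E'
from h import *
p,r,o=st();print(p,r,o["time"],o["contact_force"])
todo([.5638,-.0926,.1475],np.radians(74.44))
E
```

```text
[ 0.56432437 -0.09384852  0.19133396] [3.14031034e+00 1.11172059e-04 1.29981643e+00] 20.1667 [ 0.12985135 -0.81431694 -1.64106167]
tool mm [ 1.1 -0.9 43.8] roll 0.001
```

>>> {"method": "step_arm", "body": {
  "commands": [
    {"translation": [0.4, -0.5, 4], "roll": 0},
    {"translation": [0, 0, 3], "roll": 0},
    {"translation": [0, 0, 2], "roll": 0},
    {"translation": [0, 0, 2], "roll": 0},
    {"translation": [0, 0, 2], "roll": 0},
    {"translation": [0, 0, 0], "roll": 0},
    {"translation": [0, 0, 0], "roll": 0}
  ]
}}

```text
time: 20.75
tool_pos: [0.5636, -0.0932, 0.1776]
tool_rot: [-3.141, 0.0, 1.3]
contact_force: [0.3, -0.4, -2.2]
opening: 0.0215
grip_force: 45.0
```

>>> {"method": "step_arm", "body": {
  "commands": [
    {"translation": [0, 0, 2], "roll": 0},
    {"translation": [0, 0, 2], "roll": 0},
    {"translation": [0, 0, 2], "roll": 0},
    {"translation": [0, 0, 0], "roll": 0},
    {"translation": [0, 0, 0], "roll": 0}
  ]
}}

```text
time: 21.17
tool_pos: [0.5635, -0.0932, 0.1715]
tool_rot: [-3.141, 0.0, 1.3]
contact_force: [0.3, -0.4, -1.8]
opening: 0.022
grip_force: 45.0
```

>>> {"method": "step_arm", "body": {
  "commands": [
    {"translation": [0, 0, 2], "roll": 0},
    {"translation": [0, 0, 2], "roll": 0},
    {"translation": [0, 0, 0], "roll": 0},
    {"translation": [0, 0, 0], "roll": 0}
  ]
}}

```text
time: 21.5
tool_pos: [0.5635, -0.0932, 0.1676]
tool_rot: [-3.141, 0.0, 1.3]
contact_force: [0.2, 0.0, -2.2]
opening: 0.0219
grip_force: 45.0
```

There is no resistance, and the ribs have entered the slots. I'll carry on to the ejector.

>>> {"method": "step_arm", "body": {
  "commands": [
    {"translation": [0, 0, 2], "roll": 0},
    {"translation": [0, 0, 2], "roll": 0},
    {"translation": [0, 0, 2], "roll": 0},
    {"translation": [0, 0, 2], "roll": 0},
    {"translation": [0, 0, 0], "roll": 0},
    {"translation": [0, 0, 0], "roll": 0}
  ]
}}

```text
time: 22.0
tool_pos: [0.5635, -0.0932, 0.1595]
tool_rot: [-3.141, 0.0, 1.3]
contact_force: [0.5, 0.4, -2.0]
opening: 0.0217
grip_force: 45.0
```

>>> {"method": "step_arm", "body": {
  "commands": [
    {"translation": [0, 0, 2], "roll": 0},
    {"translation": [0, 0, 2], "roll": 0},
    {"translation": [0, 0, 2], "roll": 0},
    {"translation": [0, 0, 0], "roll": 0},
    {"translation": [0, 0, 0], "roll": 0}
  ]
}}

```text
time: 22.42
tool_pos: [0.5639, -0.0933, 0.1542]
tool_rot: [3.141, 0.0, 1.3]
contact_force: [-0.7, 0.3, 3.6]
opening: 0.0219
grip_force: 45.0
```

>>> {"method": "step_arm", "body": {
  "commands": [
    {"translation": [0, 0, 2], "roll": 0},
    {"translation": [0, 0, 2], "roll": 0},
    {"translation": [0, 0, 0], "roll": 0},
    {"translation": [0, 0, 0], "roll": 0}
  ]
}}

```text
time: 22.75
tool_pos: [0.5639, -0.0933, 0.15]
tool_rot: [3.141, 0.0, 1.3]
contact_force: [-0.7, 0.1, 5.7]
opening: 0.0216
grip_force: 45.0
```

>>> {"method": "step_arm", "body": {
  "commands": [
    {"translation": [0, 0, 1], "roll": 0},
    {"translation": [0, 0, 1], "roll": 0},
    {"translation": [0, 0, 1], "roll": 0},
    {"translation": [0, 0, 0], "roll": 0},
    {"translation": [0, 0, 0], "roll": 0}
  ],
  "grip_force": 60
}}

```text
time: 23.17
tool_pos: [0.5639, -0.0933, 0.1474]
tool_rot: [3.14, 0.0, 1.3]
contact_force: [-1.2, 0.5, 6.7]
opening: 0.0217
grip_force: 60.0
```

>>> {"method": "step_arm", "body": {
  "commands": [
    {"translation": [0, 0, 1], "roll": 0},
    {"translation": [0, 0, 0], "roll": 0},
    {"translation": [0, 0, 0], "roll": 0}
  ]
}}

```text
time: 23.42
tool_pos: [0.5639, -0.0933, 0.1473]
tool_rot: [3.14, 0.0, 1.3]
contact_force: [-2.4, 1.3, 13.9]
opening: 0.0217
grip_force: 60.0
```

>>> {"method": "step_arm", "body": {
  "commands": [
    {"translation": [0, 0, 1], "roll": 0},
    {"translation": [0, 0, 0], "roll": 0},
    {"translation": [0, 0, 0], "roll": 0}
  ]
}}

```text
time: 23.67
tool_pos: [0.564, -0.0933, 0.1473]
tool_rot: [3.139, 0.0, 1.3]
contact_force: [-5.5, 1.5, 19.6]
opening: 0.0214
grip_force: 60.0
```

The hard stop came at the predicted home height (0.1473) with 20 N of pressing. Last check, on whether the base is still tight.

```bash
python3 - <<'E'
from h import *
t=read_camera("top")[:,:,::-1];s=read_camera("scene")[:,:,::-1]
print([(np.round(d["at"],3).tolist(),d["confidence"]) for d in search_frame("top","candle_a_mid")])
a=t[150:235,310:425];c=proj("scene",[.564,-.12,.05])[0].astype(int);b=s[c[1]-45:c[1]+40,c[0]-60:c[0]+55]
cv2.imwrite("pics/c7.png",np.hstack([cv2.resize(x,(400,296),interpolation=cv2.INTER_CUBIC) for x in(a,b)]))
print(observe()["contact_force"],observe()["time"])
E
```

```text
[([0.536, -0.249, 0.118], 0.75)]
[-5.1361209   1.71548519 19.60940637] 23.8167
```

View pics/c7.png

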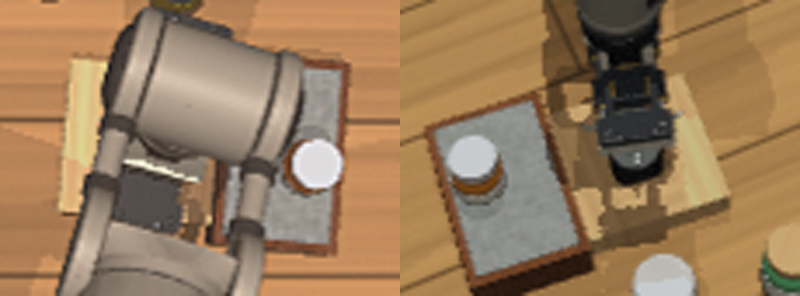

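The base is still flush along the riser edge, the collar is on the hub rim, and the jar has not moved. Handing in.

```bash
python3 -c "from cell import *;print(hand_in())"
```

```text
the job is handed in; nothing more can be done
None
```

I handed the job in at about 24 s: the base is tight against the riser, and the post is meshed in the hub and fully home. The arm still grips it at 60 N and presses it down with about 20 N; the amber jar stayed put, and the arm touched none of the other goods.

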